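# Load the filling machine's change-parts caddy

### The arm

A 6-joint arm with a two-finger parallel gripper is mounted at the origin on the work surface. World frame = base frame: x ahead of the robot, y to its left, z up, the work surface at z = 0. Lengths are in m, angles in rad, forces in N, time in s.
With the tool pointing down it reaches from about 0.35 to 0.95 m from the base axis. Payload 17.4 kg.
Tool frame: the origin (TCP) lies at the very end of the fingers, on their centre line; the grasp point (between the pads) lies 19 mm behind it; z points along the fingers, y is the line along which they close (so a half turn about z gives the same grasp; the last joint's range is limited). The gripper opens to 93 mm and grips with 3 to 60 N. Pads are 15 mm wide; open, the fingers measure 128 mm over their backs; the gripper's body (75 mm by 188 mm) begins 65 mm behind the grasp point.
Start: joints at [-1.202, 0.116, 1.442, -0, 1.584, -0.038], TCP at [0.267, -0.62, 0.219] pointing down, gripper open.
Joint ranges: [-2.83, 2.83], [-0.83, 2.19], [0.07, 2.5], [-1.14, 4.28], [0.01, 3], [-2.97, 2.97]. Speed limits (rad/s): [1.89, 1.89, 2.22, 3.14, 3.14, 3.14].

### API

Orientations are given as [roll, pitch, yaw] about the fixed x, y, z axes, in that order (R = Rz(yaw) Ry(pitch) Rx(roll)).
In Python, from rig import env gives the robot as it stands. The module is installed in compiled form; this text tells all that it offers.
- The arm moves only by the tool step_arm, never from a script. Its argument "deltas" is text: rows parted by semicolons, each of 7 numbers parted by spaces: the shift along the tool's x, y, z scaled (see below), then the turn, a rotation vector about the tool's x, y, z scaled (see below), then the closure, from 0 (fully open) to 1 (shut). In form: dx dy dz rx ry rz gripper; .... A call has 1 to 10 rows; each row shifts and turns the commanded pose from where the row before left it, along the tool's axes as they then stand; what a row does not reach is not made up. The controller multiplies each number of a shift by 0.3 m and each number of a turn by pi/2 rad. A row lasts 1/10 s, in which the tool goes at most 50 mm and 8.59 degrees, less where a joint would pass 70% of its speed; a pose out of reach is approached as far as the arm can. A call with a number of a shift or a turn outside -1 to 1 is refused whole. A call with a gripper value outside its range is refused whole. The fingers move at their own pace and stop on an object; "force" is the grip in N (left out, the last holds). Time passes only in rows, so rows that do not move let the fingers close. It gives the time, the measured TCP pose, the force, the opening and the grip force at its end, in the units of the state.
- env.state(): the state, without advancing time (a new reading comes with each control period).
- env.capture(name): name is "scene" or "top" or "wrist"; returns the picture (400x640x3 uint8, blue, green, red); there is no depth.
- env.camera_model(name): a dict with "fovy" (degrees; the focal length in pixels is half the picture's height over the tangent of half this angle, whatever the lens; pixels are square), "cx", "cy" (the principal point, pixels), "T" (4x4, takes a point from camera to world coordinates); the wrist camera has in their place "tool_from_camera" (4x4, takes a point from camera to tool coordinates, whose origin is the TCP and whose axes are the flange's). Camera axes: x right, y down, z forward; pixel columns grow to the right and rows downward; lengths in m; the calibration is good to about 2 mm. A picture is of the moment at which its call begins: read the wrist's pose just before it. camera_model takes no time and is no camera call.
- env.hand_in(): hands the job in; it is judged then, once.
Trained networks look in the newest picture that a camera, given by its name, has taken for a name from the list of things; names that differ only in an ending like _2 or _b are one class to them, and where a whole thing is asked for, a point or a joint stands for the part that bears it (a point fixed in the world has none). Each returns a list of dicts, best first, with "p" (0 to 1); they miss things now and then, are a little off and sometimes report something else, mostly with a low value. They report only what shows in the picture. A call takes as long as a camera call. They do not tell look-alikes from the thing itself.
- env.masks_of(camera, label): "region" (400x640 bool, what is visible of it) and "rect" ([left, top, right, bottom] in pixels, round what is visible of it).
- env.landmark_of(camera, label): "position" ([row, column] in pixels: a listed point, or the origin of a listed thing).
The state is a dict: "time_s": time; "joint_positions": joint angles; "qvel": joint speeds; "tau": joint torques, N m; "eef_pos": TCP position; "ee_rot": TCP orientation; "wrist_force": force on the tool from outside, world axes, zero at the start; "ft_torque": the same for the moment, N m; "opening": opening from 0.0 (shut) to 1.0 (fully open); "grasp_force": force on a finger pad.
Only numpy, scipy, OpenCV 4.12 (cv2) and the standard library are available. Lean on these libraries where they do the work, as an engineer would, in place of code of your own. Each camera call takes 0.05 s, during which the arm holds its last target. There are 200 camera calls.

### The job

Load the yellow caddy with the change parts for the filling machine, each in its own holder: the hub whose bolt holes line up with the stud plate goes down flat over the four studs, the fine-tipped nozzle stands upright in the round dish, and the two wide-bored collars go over the post, the large one at the bottom and the small one flat on top of it. Leave the three look-alikes (the three-hole hub, the blunt wide nozzle and the narrow-bored collar) where they stand.

Things in the scene. Friction and masses are not known exactly. Their poses are not given: they have to be found in the camera images.
- hub4_mid (a point): Four-hole drive hub, dark steel, 60 mm high, 0.35 kg: round flat flange (92 mm wide, 8 mm thick) at the bottom, on it a square boss 30 x 30 mm with sides facing +-x, +-y. Through holes of 20 mm centred at x = +-23, y = +-23 mm, off the boss's corners. Point: on its axis, half-way up (30 mm), where the boss is well gripped.
- nozzle_fine_mid (a point): Fine filling nozzle, steel, 0.2 kg, standing upright: round foot 44 mm wide, 8 mm thick, straight barrel 30 mm wide up to 46 mm, then a cone to a 12 mm tip at 72 mm. Point: on its axis, half-way up (36 mm), on the barrel.
- collar_large_mid (a point): Large collar, 0.07 kg: white plastic ring, 56 mm outside, 28 mm high, straight 32 mm bore. Point: on its axis, half-way up (14 mm); z up. Grip its outside near the top, about 10 mm above the point.
- collar_small_mid (a point): Small collar, 0.04 kg: white plastic ring, 44 mm outside, 28 mm high, straight 32 mm bore. Point: on its axis, half-way up (14 mm); z up. Grip its outside near the top, about 10 mm above the point.
- hub3_mid (a point): Look-alike hub with only three holes; size, boss and point as the four-hole hub. Does not belong. All parts stand at least 100 mm apart, centre to centre; two dessert cups (63 mm wide, 53 mm high) stand among them.
- nozzle_wide_mid (a point): Look-alike nozzle: same foot and barrel, but straight up to a blunt 30 mm top with a wide dark mouth, 72 mm high. Point: on its axis, half-way up. Does not belong.
- collar_blind_mid (a point): Look-alike collar, 52 mm outside, 28 mm high, bore only 10 mm, too narrow for the post. Point: on its axis, half-way up. Does not belong.
- stud_plate: Fixed holder in the caddy: round dark steel plate, 92 mm wide, 6 mm thick, four upright 9 mm studs at x = +-23, y = +-23 mm, their tips 20 mm above its underside. Origin: centre of its underside, z up; its yaw varies. A hub fully down on it (5.5 mm play, any quarter turn fits) has its point 36 mm above this origin. The order of the three holders varies.
- cup_holder: Fixed holder in the caddy: shallow round grey dish, 76 mm wide outside, 68 mm inside, rim 14 mm and floor 5 mm above its underside. Origin: centre of its underside, z up. A nozzle standing in it has its point 41 mm above this origin.
- post_holder: Fixed holder in the caddy: grey disc 80 mm wide, 6 mm thick, central 14 mm post, top at 52 mm. Origin: centre of its underside. Collar points: 20 mm above it (lower), 48 mm (upper). The caddy, a fixed yellow tray 372 x 162 mm, walls 30 mm high, holds the three holders in a row 118 mm apart, undersides 6 mm above the table.
Things that resemble listed ones, but are neither listed nor needed, are in the scene too. What is shaped like the part that bears collar_small_mid but pink is not meant.

How it is judged:
At the end, for the whole second after the job is handed in: All released, at rest, upright and seated: four-hole hub on the studs (8 mm sideways, 3 mm in height, 0.07 rad tilt); fine nozzle in the dish (14 mm), large collar and on it the small one round the post (12 mm each; 4 mm in height, 0.1 rad). Look-alikes never moved over 25 mm (horizontal distance between hub4_mid and stud_plate below 0.008 m and z of hub4_mid in the frame of stud_plate between 0.033 and 0.039 m and angle between hub4_mid's own z axis and vertical below 0.07 rad and linear speed of each of hub4, nozzle_fine, collar_large, collar_small below 0.02 m/s and horizontal distance between nozzle_fine_mid and cup_holder below 0.014 m and z of nozzle_fine_mid in the frame of cup_holder between 0.037 and 0.045 m and angle between each of nozzle_fine_mid, collar_large_mid, collar_small_mid's own z axis and vertical below 0.1 rad and horizontal distance between each of collar_large_mid, collar_small_mid and post_holder below 0.012 m and z of collar_large_mid in the frame of post_holder between 0.016 and 0.024 m and z of collar_small_mid in the frame of post_holder between 0.044 and 0.052 m); the robot touches nothing.
It fails at once if the three-hole hub is moved by more than 25 mm (distance of hub3_mid from where it was at the start of the episode above 0.025 m).
It fails at once if the wide nozzle is moved by more than 25 mm (distance of nozzle_wide_mid from where it was at the start of the episode above 0.025 m).
It fails at once if the narrow-bored collar is moved by more than 25 mm (distance of collar_blind_mid from where it was at the start of the episode above 0.025 m).
It also fails if it takes over 106 s, if anything falls off the work surface, if the arm or the gripper's body presses on something with over 40 N, if the wrist force passes 120 N, or if a joint passes its speed limit or range.

## Working session

There is one attempt and no reset: what is moved stays moved. The work goes in short steps, Python scripts to look and compute and a tool call to move; the robot and the scene stay as the last step left them, time stands still between calls to the robot, and variables do not carry over. Pictures are saved under pics/ and viewed, at most 14 in all, crops included, and the job is handed in when it is done.

Besides the shell and the picture viewer there is one more tool, called after ">>>" by a JSON object that holds its "method" and its "body". step_arm: Moves the arm, as the interface text tells. Shifts and turns lie within -1 to 1; 1 stands for 0.3 m of shift or pi/2 rad of turn. Its arguments: {"type":"object","properties":{"deltas":{"type":"string"},"force":{"type":"number"}},"required":["deltas"]}

```bash
mkdir -p pics
cat > h.py <<'E'
import numpy as np, cv2
from rig import env
def ray(cam,row,col,z):
    m=env.camera_model(cam); f=200/np.tan(np.radians(m['fovy'])/2)
    if 'T' in m: T=np.array(m['T'])
    else:
        s=env.state(); T=tool(s)@np.array(m['tool_from_camera'])
    d=T[:3,:3]@np.array([(col-m['cx'])/f,(row-m['cy'])/f,1]); o=T[:3,3]
    return o+d*(z-o[2])/d[2]
def tool(s):
    from scipy.spatial.transform import Rotation as R
    T=np.eye(4); T[:3,:3]=R.from_euler('xyz',s['ee_rot']).as_matrix(); T[:3,3]=s['eef_pos']; return T
E
python3 - <<'E'
from h import *
s=env.state(); print(s)
for c in ('top','scene'):
    cv2.imwrite(f'pics/{c}0.png',env.capture(c))
Z=dict(hub4_mid=.03,nozzle_fine_mid=.036,collar_large_mid=.014,collar_small_mid=.014,collar_blind_mid=.014,stud_plate=.006,cup_holder=.006,post_holder=.006)
for l,z in Z.items():
    for d in env.landmark_of('top',l):
        r,c=d['position']; print(l,round(d['p'],2),int(r),int(c),ray('top',r,c,z).round(3))
print(env.camera_model('top'),env.camera_model('wrist'))
E
```

```text
{'time_s': 0.0, 'joint_positions': array([-1.20176148e+00,  1.16500575e-01,  1.44225975e+00,  1.97206132e-05,
        1.58396898e+00, -3.78292441e-02]), 'qvel': array([ 2.08750709e-04,  8.08214074e-04,  2.15472483e-04, -9.90823658e-04,
        8.98782317e-05, -1.48961493e-03]), 'tau': array([-5.95776859e-03, -7.21267390e+01, -6.22627759e+01,  7.74815376e-02,
        2.37063935e-02, -4.96049870e-05]), 'eef_pos': array([ 0.26702835, -0.61972663,  0.21789876]), 'ee_rot': array([-3.14045756e+00, -6.26935704e-05,  4.06864305e-01]), 'wrist_force': array([ 0.48423853, -0.53639381, -0.39173972]), 'ft_torque': array([-0.06902341, -0.06299863, -0.04220626]), 'grasp_force': 0.0, 'opening': 1.0031203582504324}
hub4_mid 0.65 120 396 [ 0.659 -0.141  0.03 ]
nozzle_fine_mid 0.66 115 453 [ 0.668 -0.264  0.036]
nozzle_fine_mid 0.21 173 394 [ 0.538 -0.134  0.036]
collar_large_mid 0.66 171 452 [ 0.548 -0.263  0.014]
collar_small_mid 0.76 174 394 [ 0.541 -0.136  0.014]
collar_small_mid 0.56 270 368 [ 0.334 -0.078  0.014]
collar_small_mid 0.42 124 394 [ 0.657 -0.139  0.014]
collar_blind_mid 0.86 224 397 [
[... 182 characters left out ...]
054753, 'T': array([[ 0.01495296, -0.9853244 ,  0.170036  ,  0.34390322],
       [-0.99912719, -0.00809047,  0.0409806 , -0.01096683],
       [-0.03900352, -0.17050037, -0.98458537,  0.84326613],
       [ 0.        ,  0.        ,  0.        ,  1.        ]])} {'fovy': 60.607922773726145, 'cx': 310.9454977167007, 'cy': 202.54646919333504, 'tool_from_camera': array([[-8.72724526e-04, -9.58673307e-01, -2.84507872e-01,
         7.91114406e-02],
       [ 9.99999615e-01, -8.11519222e-04, -3.33004403e-04,
        -1.70099509e-03],
       [ 8.83588261e-05, -2.84508053e-01,  9.58673646e-01,
        -1.64331436e-01],
       [ 0.00000000e+00,  0.00000000e+00,  0.00000000e+00,
         1.00000000e+00]])}
```

Run:
```python
import cv2
i=cv2.imread('pics/top0.png'); cv2.imwrite('pics/t1.png',cv2.resize(i[60:320,340:600],(780,780))[:600] if 0 else cv2.resize(i[80:320,130:480],(800,549),interpolation=cv2.INTER_CUBIC))
```

```text
(no output)
```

View pics/t1.png

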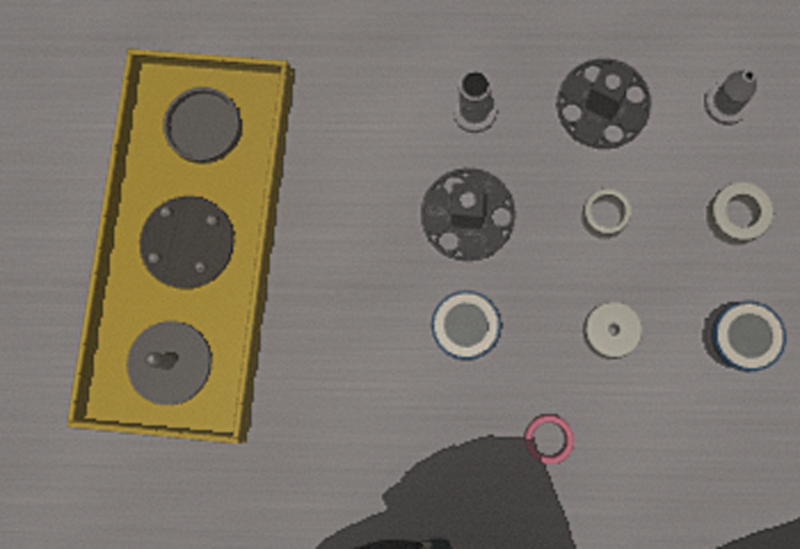

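View pics/scene0.png

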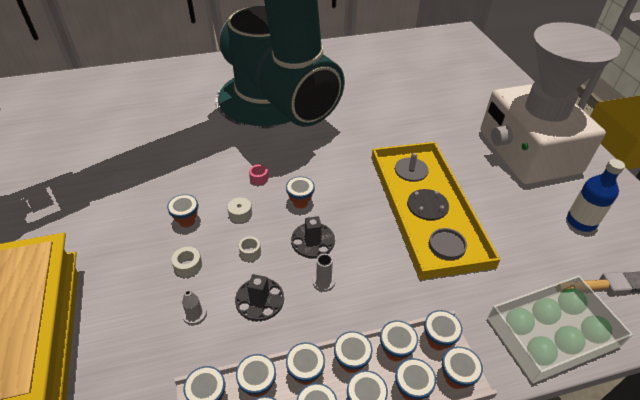

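View pics/top0.png

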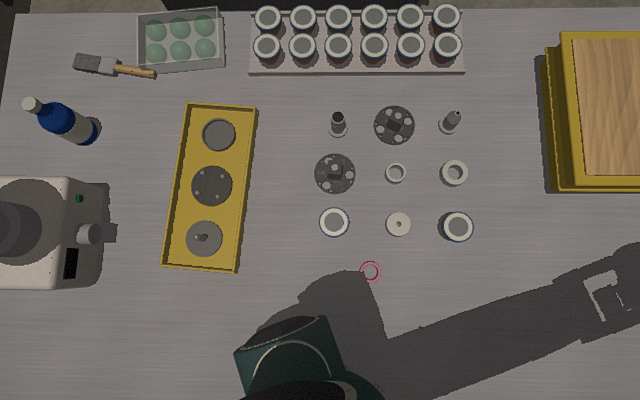

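The scene shows: hub candidates A at px (394,125) and B at (335,174). A shows four holes in a square, B three. Fine nozzle (450,122) has a narrow tip; the one at (338,124) has a wide dark mouth. Collars: large (455,172), small white (396,173), narrow-bored (398,224), pink ring (370,271) not meant. Holders: dish (218,134), stud plate (211,186), post (204,239). I'll move over the parts for a close confirming view.

>>> {"method": "step_arm", "body": {"deltas": "0.126 -0.063 -0.008 0 0 0 0;0.126 -0.063 -0.008 0 0 0 0;0.126 -0.063 -0.008 0 0 0 0;0.126 -0.063 -0.008 0 0 0 0;0.126 -0.063 -0.008 0 0 0 0;0.126 -0.063 -0.008 0 0 0 0;0.126 -0.063 -0.008 0 0 0 0;0.126 -0.063 -0.008 0 0 0 0;0.126 -0.063 -0.008 0 0 0 0;0.126 -0.063 -0.008 0 0 0 0"}}

```text
time_s: 1.5
eef_pos: [0.5403, -0.2953, 0.243]
ee_rot: [3.141, -0.0, 0.407]
wrist_force: [0.6, -0.9, 0.3]
opening: 0.999
grasp_force: 0.0
```

>>> {"method": "step_arm", "body": {"deltas": "0.126 -0.063 -0.008 0 0 0 0;0.126 -0.063 -0.008 0 0 0 0;0.126 -0.063 -0.008 0 0 0 0;0 0 0 0 0 0.0865 0;0 0 0 0 0 0.0865 0;0 0 0 0 0 0.0865 0;0 0 0 0 0 0 0"}}

```text
time_s: 2.2
eef_pos: [0.6212, -0.1997, 0.2498]
ee_rot: [-3.142, 0.0, -0.003]
wrist_force: [-0.2, -0.2, -0.1]
opening: 1.001
grasp_force: 0.0
```

Run:
```python
from h import *
s=env.state(); print(s['eef_pos'])
im=env.capture('wrist'); cv2.imwrite('pics/w1.png',im)
Z=dict(hub4_mid=.03,nozzle_fine_mid=.036,collar_large_mid=.014,collar_small_mid=.014)
for l,z in Z.items():
    for d in env.landmark_of('wrist',l):
        r,c=d['position']; print(l,round(d['p'],2),int(r),int(c),ray('wrist',r,c,z).round(4))
```

```text
[ 0.62121064 -0.19972418  0.24982228]
hub4_mid 0.77 138 257 [ 0.6599 -0.1385  0.03  ]
nozzle_fine_mid 0.59 138 361 [ 0.6608 -0.2532  0.036 ]
collar_large_mid 0.81 230 360 [ 0.5447 -0.26    0.014 ]
collar_small_mid 0.92 370 231 [ 0.3308 -0.0855  0.014 ]
collar_small_mid 0.59 228 258 [ 0.5474 -0.1333  0.014 ]
```

View pics/w1.png

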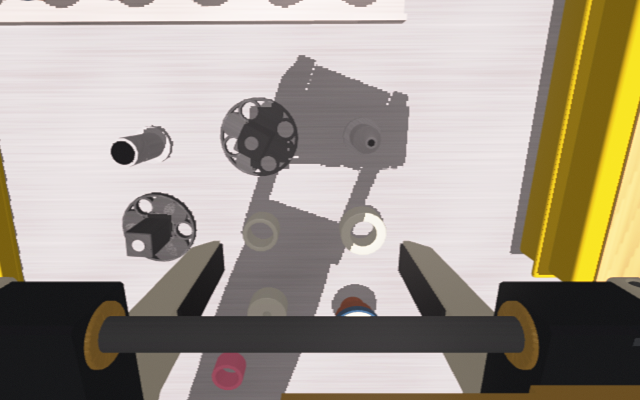

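The wrist view shows hub A at (258,137) with four light holes, hub B at (160,227) with three, the fine nozzle at (365,138), the large collar at (363,232) and the small one at (260,233). The pink ring is at (230,370). I'll enlarge A, B and the fine nozzle to confirm.

Run:
```python
from h import *
i=cv2.imread('pics/w1.png'); cv2.imwrite('pics/w1c.png',cv2.resize(i[80:270,110:390],(784,532),interpolation=cv2.INTER_CUBIC))
```

```text
(no output)
```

View pics/w1c.png

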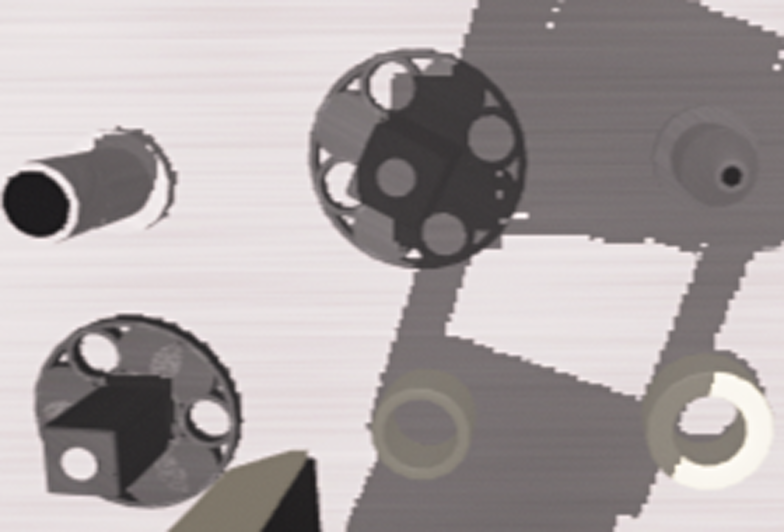

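Run:
```python
from h import *
P=np.array([ray('wrist',80+y/2.8,110+x/2.8,.007)[:2] for x,y in [(391,84),(491,137),(443,233),(345,184)]])
print(P.round(4),P.mean(0))
k=800/350
Q=np.array([ray('top',80+y/k,130+x/k,.025)[:2] for x,y in [(165,212),(211,220),(200,267),(153,258)]])
print(Q.round(4),Q.mean(0))
for M in(P,Q):
  print([round(np.degrees(np.arctan2(*(M[(i+1)%4]-M[i])[::-1]))%90,1) for i in range(4)],np.linalg.norm(np.roll(M,-1,0)-M,axis=1).round(4))
for n,x,y,z in [('dish',203,125,.02),('plate',187,242,.012),('post disc',170,362,.012)]: print(n,ray('top',80+y/k,130+x/k,z))
# collars' top rings, nozzle tip
for n,x,y,z in [('L',709,430,.028),('S',421,432,.028),('tip',732,176,.072),('foot',707,155,.008)]: print(n,ray('wrist',80+y/2.8,110+x/2.8,z))
```

```text
[[ 0.6896 -0.1279]
 [ 0.6683 -0.1685]
 [ 0.6279 -0.1471]
 [ 0.6488 -0.1064]] [ 0.65865627 -0.13747669]
[[0.5402 0.2857]
 [0.5326 0.2403]
 [0.4866 0.2482]
 [0.495  0.2942]] [0.51358736 0.26711366]
[np.float64(62.3), np.float64(62.1), np.float64(62.9), np.float64(62.2)] [0.0458 0.0457 0.0457 0.0461]
[np.float64(80.4), np.float64(80.3), np.float64(79.7), np.float64(79.3)] [0.046  0.0466 0.0468 0.046 ]
dish [0.62968965 0.25550596 0.02      ]
plate [0.51347316 0.26664729 0.012     ]
post disc [0.39688946 0.27559367 0.012     ]
L [ 0.54583731 -0.26168085  0.028     ]
S [ 0.54483382 -0.13719984  0.028     ]
tip [ 0.65979888 -0.25833865  0.072     ]
foot [ 0.6610672  -0.25868969  0.008     ]
```

A is confirmed with four holes in a 46 mm square, so it is the hub. The fine-tipped nozzle is also confirmed. Going for the hub.

>>> {"method": "step_arm", "body": {"deltas": "0.0313 -0.0518 0.115 0 0 0 0.3;0.0313 -0.0518 0.115 0 0 0 0.3;0.0313 -0.0518 0.115 0 0 0 0.3;0.0313 -0.0518 0.115 0 0 0 0.3;0 0 0 0 0 0.0763 0.3;0 0 0 0 0 0.0763 0.3;0 0 0 0 0 0.0763 0.3;0 0 0 0 0 0.0763 0.3;0 0 0 0 0 0 0.3"}}

```text
time_s: 3.35
eef_pos: [0.6588, -0.1378, 0.1119]
ee_rot: [-3.142, -0.0, -0.481]
wrist_force: [0.1, 0.4, 1.1]
opening: 0.7
grasp_force: 0.0
```

>>> {"method": "step_arm", "body": {"deltas": "0 0 0.108 0 0 0 0.3;0 0 0.108 0 0 0 0.3;0 0 0.107 0 0 0 0.3;0 0 0 0 0 0 0.3;0 0 0 0 0 0 1;0 0 0 0 0 0 1;0 0 0 0 0 0 1;0 0 0 0 0 0 1;0 0 0 0 0 0 1;0 0 0 0 0 0 1", "force": 30}}

```text
time_s: 4.35
eef_pos: [0.659, -0.1378, 0.0156]
ee_rot: [-3.142, -0.001, -0.48]
wrist_force: [-1.7, 0.0, 5.7]
opening: 0.321
grasp_force: 30.0
```

>>> {"method": "step_arm", "body": {"deltas": "0 0 -0.12 0 0 0 1;0 0 -0.12 0 0 0 1;0 0 -0.12 0 0 0 1;0 0 -0.12 0 0 0 1;-0.1143 -0.0728 0 0 0 0 1;-0.1143 -0.0728 0 0 0 0 1;-0.1143 -0.0728 0 0 0 0 1;-0.1143 -0.0728 0 0 0 0 1;-0.1143 -0.0728 0 0 0 0 1;-0.1143 -0.0728 0 0 0 0 1"}}

```text
time_s: 5.35
eef_pos: [0.5355, 0.0747, 0.1585]
ee_rot: [3.141, 0.001, -0.48]
wrist_force: [0.8, 0.5, -2.7]
opening: 0.318
grasp_force: 30.0
```

>>> {"method": "step_arm", "body": {"deltas": "-0.1143 -0.0728 0 0 0 0 1;-0.1143 -0.0728 0 0 0 0 1;-0.1143 -0.0728 0 0 0 0 1;-0.1143 -0.0728 0 0 0 0 1;-0.1143 -0.0728 0 0 0 0 1;-0.1143 -0.0728 0 0 0 0 1;0 0 0 0 0 -0.0645 1;0 0 0 0 0 -0.0645 1;0 0 0 0 0 -0.0645 1;0 0 0 0 0 0 1"}}

```text
time_s: 6.35
eef_pos: [0.4146, 0.2848, 0.1586]
ee_rot: [3.141, 0.001, -0.174]
wrist_force: [0.7, 0.3, -3.6]
opening: 0.322
grasp_force: 30.0
```

Run:
```python
from h import *
s=env.state(); print(s['eef_pos'],s['ee_rot'],s['opening'],s['joint_positions'].round(2),s['time_s'])
im=env.capture('wrist'); cv2.imwrite('pics/w2.png',im)
for l,z in dict(stud_plate=.006,cup_holder=.006,post_holder=.006).items():
    for d in env.landmark_of('wrist',l):
        r,c=d['position']; print(l,round(d['p'],2),int(r),int(c),ray('wrist',r,c,z).round(4))
```

```text
[0.41461131 0.28479998 0.15855873] [ 3.14113600e+00  5.25253692e-04 -1.74124841e-01] 0.3220440769126133 [ 0.55 -0.24  1.88  0.    1.5   2.3 ] 6.35
stud_plate 0.62 73 307 [0.5147 0.2707 0.006 ]
```

View pics/w2.png

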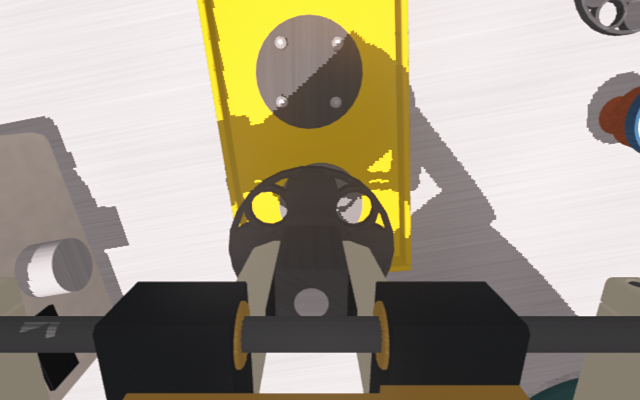

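Studs at (280,43), (337,43), (335,102), (281,102), with the held hub's front holes at (268,208) and (354,208). The yaw looks aligned.

```bash
cat >> h.py <<'E'
def go(x,y,z,yaw=None):
    s=env.state(); T=tool(s); d=T[:3,:3].T@(np.array([x,y,z])-s['eef_pos'])
    r=0 if yaw is None else -(yaw-s['ee_rot'][2])
    n=max(int(np.ceil(np.linalg.norm(d[:2])/.045)),1)
    print('xy total',(d[:2]/.3).round(4),'rows',n,'per',(d[:2]/.3/n).round(4),'z total',round(d[2]/.3,4),'rot total',round(r/(np.pi/2),4))
E
python3 - <<'E'
from h import *
Q=np.array([ray('wrist',y,x,.0255)[:2] for x,y in [(280,42.5),(337,43),(335.5,102.5),(281,102.5)]])
print(Q.round(4),Q.mean(0),np.linalg.norm(np.roll(Q,-1,0)-Q,axis=1).round(4),[round(np.degrees(np.arctan2(*(Q[(i+1)%4]-Q[i])[::-1]))%90,1) for i in range(4)])
s=env.state();T=tool(s)
H=np.array([ray('wrist',y,x,.151) for x,y in [(268,208),(354,208)]])
print('holes in tool',[(np.linalg.inv(T)@np.r_[h,1])[:3].round(4) for h in H])
m=Q.mean(0); go(*m,.1,-.176)
E
```

```text
[[0.5404 0.2883]
 [0.5319 0.2437]
 [0.4872 0.2521]
 [0.4953 0.2969]] [0.51369198 0.27025246] [0.0454 0.0455 0.0455 0.0459] [np.float64(79.2), np.float64(79.4), np.float64(79.7), np.float64(79.3)]
holes in tool [array([ 0.0241, -0.0241,  0.0078]), array([0.0241, 0.0213, 0.0078])]
xy total [ 0.3327 -0.0113] rows 3 per [ 0.1109 -0.0038] z total 0.1959 rot total -0.0018
```

>>> {"method": "step_arm", "body": {"deltas": "0.1103 -0.0016 0 0 0 0.0065 1;0.1103 -0.0016 0 0 0 0 1;0.1103 -0.0016 0 0 0 0 1;0 0 0.12 0 0 0 1;0 0 0.12 0 0 0 1;0 0 0.12 0 0 0 1;0 0 0 0 0 0 1;0 0 0 0 0 0 1"}}

```text
time_s: 7.35
eef_pos: [0.5129, 0.2681, 0.0517]
ee_rot: [3.141, 0.0, -0.187]
wrist_force: [0.4, 0.5, -2.8]
opening: 0.321
grasp_force: 30.0
```

>>> {"method": "step_arm", "body": {"deltas": "0 -0.002 0.02 0 0 0 1;0 0 0.02 0 0 0 1;0 0 0.02 0 0 0 1;0 0 0.018 0 0 0 1;0 0 0 0 0 0 1;0 0 0 0 0 0 1"}}

```text
time_s: 7.95
eef_pos: [0.5128, 0.2687, 0.0274]
ee_rot: [3.141, 0.0, -0.187]
wrist_force: [-0.3, 0.5, -3.1]
opening: 0.325
grasp_force: 30.0
```

>>> {"method": "step_arm", "body": {"deltas": "0 0 0 0 0 0 0.4;0 0 0 0 0 0 0.4;0 0 0 0 0 0 0.4;0 0 0 0 0 0 0.4;0 0 -0.03 0 0 0 0.4;0 0 -0.13 0 0 0 0.4;0 0 -0.13 0 0 0 0.4;0 0 -0.13 0 0 0 0.4;-0.15 0 0 0 0 0 0.4;0 0 0 0 0 0 0.4"}}

```text
time_s: 8.95
eef_pos: [0.4665, 0.2778, 0.1558]
ee_rot: [-3.14, -0.002, -0.186]
wrist_force: [0.3, -0.4, -0.6]
opening: 0.602
grasp_force: 0.0
```

Run:
```python
from h import *
s=env.state(); print(s['eef_pos'],s['ee_rot'])
im=env.capture('wrist'); cv2.imwrite('pics/w3.png',im)
for l,z in dict(hub4_mid=.042,cup_holder=.006,post_holder=.006).items():
    for d in env.landmark_of('wrist',l):
        r,c=d['position']; print(l,round(d['p'],2),int(r),int(c),ray('wrist',r,c,z).round(4))
go(.660,-.2585,.18,0)
```

```text
[0.46650273 0.27783976 0.15580116] [-3.13956910e+00 -1.53079827e-03 -1.85507164e-01]
hub4_mid 0.64 142 313 [0.5137 0.2683 0.042 ]
hub4_mid 0.56 254 323 [0.4162 0.2776 0.042 ]
post_holder 0.56 255 325 [0.3984 0.2771 0.006 ]
xy total [0.9566 1.636 ] rows 13 per [0.0736 0.1258] z total -0.0876 rot total -0.1187
```

View pics/w3.png

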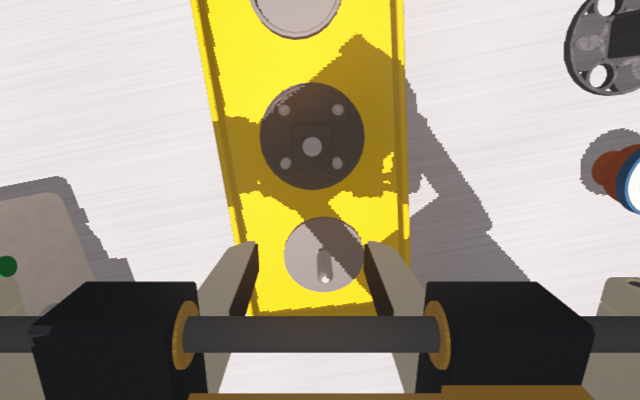

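The image shows the hub on the plate at (312,136) with the four stud tips in its holes. Next is the fine nozzle.

>>> {"method": "step_arm", "body": {"deltas": "0.0736 0.1258 -0.007 0 0 0 0.4;0.0736 0.1258 -0.007 0 0 0 0.4;0.0736 0.1258 -0.007 0 0 0 0.4;0.0736 0.1258 -0.007 0 0 0 0.4;0.0736 0.1258 -0.007 0 0 0 0.4;0.0736 0.1258 -0.007 0 0 0 0.4;0.0736 0.1258 -0.007 0 0 0 0.4;0.0736 0.1258 -0.007 0 0 0 0.4;0.0736 0.1258 -0.007 0 0 0 0.4;0.0736 0.1258 -0.007 0 0 0 0.4"}}

```text
time_s: 10.15
eef_pos: [0.6162, -0.1373, 0.174]
ee_rot: [-3.142, 0.001, -0.187]
wrist_force: [-0.1, 0.4, -0.6]
opening: 0.599
grasp_force: 0.0
```

>>> {"method": "step_arm", "body": {"deltas": "0.0736 0.1258 -0.007 0 0 0 0.4;0.0736 0.1258 -0.007 0 0 0 0.4;0.0736 0.1258 -0.007 0 0 0 0.4;0 0 0 0 0 0 0.4;0 0 0 0 0 0 0.4"}}

```text
time_s: 10.65
eef_pos: [0.6597, -0.2595, 0.1795]
ee_rot: [-3.141, 0.002, -0.188]
wrist_force: [0.1, 0.0, -0.4]
opening: 0.599
grasp_force: 0.0
```

Run:
```python
from h import *
s=env.state(); print(s['eef_pos'],s['ee_rot'])
im=env.capture('wrist'); cv2.imwrite('pics/w4.png',im)
for l,z in dict(nozzle_fine_mid=.036,collar_large_mid=.014).items():
    for d in env.landmark_of('wrist',l):
        r,c=d['position']; print(l,round(d['p'],2),int(r),int(c),ray('wrist',r,c,z).round(4))
for d in env.masks_of('wrist','nozzle_fine_mid'): print(d['rect'],d['p'])
```

```text
[ 0.65972252 -0.25951481  0.17947899] [-3.14105837e+00  1.83712970e-03 -1.88339130e-01]
nozzle_fine_mid 0.63 185 309 [ 0.6627 -0.2552  0.036 ]
collar_large_mid 0.66 283 334 [ 0.5452 -0.2601  0.014 ]
[290.9, 159.0, 332.2, 206.5] 0.9
```

View pics/w4.png

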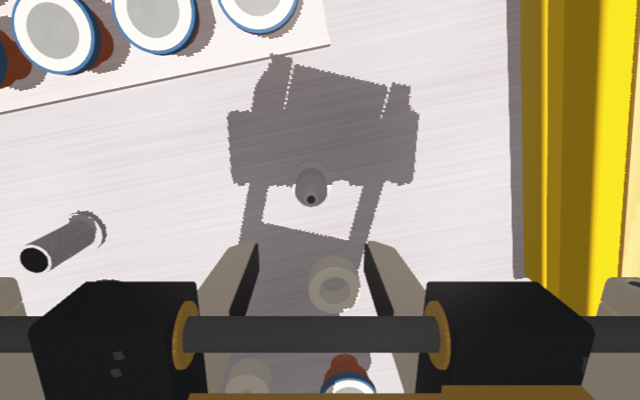

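The fine tip is at (311,200), centred under the tool within about 2 mm. Descending and gripping.

>>> {"method": "step_arm", "body": {"deltas": "-0.004 0 0.134 0 0 0 0.4;0 0 0.134 0 0 0 0.4;0 0 0.134 0 0 0 0.4;0 0 0.134 0 0 0 0.4;0 0 0 0 0 0 0.4;0 0 0 0 0 0 1;0 0 0 0 0 0 1;0 0 0 0 0 0 1;0 0 0 0 0 0 1;0 0 0 0 0 0 1", "force": 30}}

```text
time_s: 11.85
eef_pos: [0.6594, -0.2584, 0.0221]
ee_rot: [3.141, -0.003, -0.187]
wrist_force: [-1.4, 0.2, 7.6]
opening: 0.317
grasp_force: 30.0
```

Run:
```python
from h import *
go(.6310,.2565,.16)
```

```text
xy total [-0.41   -1.6687] rows 12 per [-0.0342 -0.1391] z total -0.4616 rot total 0.0
```

>>> {"method": "step_arm", "body": {"deltas": "0 0 -0.1154 0 0 0 1;0 0 -0.1154 0 0 0 1;0 0 -0.1154 0 0 0 1;0 0 -0.1154 0 0 0 1;-0.0342 -0.1391 0 0 0 0 1;-0.0342 -0.1391 0 0 0 0 1;-0.0342 -0.1391 0 0 0 0 1;-0.0342 -0.1391 0 0 0 0 1;-0.0342 -0.1391 0 0 0 0 1;-0.0342 -0.1391 0 0 0 0 1"}}

```text
time_s: 12.85
eef_pos: [0.6442, 0.0011, 0.1592]
ee_rot: [-3.141, -0.001, -0.187]
wrist_force: [1.1, -0.7, -1.2]
opening: 0.318
grasp_force: 30.0
```

>>> {"method": "step_arm", "body": {"deltas": "-0.0342 -0.1391 0 0 0 0 1;-0.0342 -0.1391 0 0 0 0 1;-0.0342 -0.1391 0 0 0 0 1;-0.0342 -0.1391 0 0 0 0 1;-0.0342 -0.1391 0 0 0 0 1;-0.0342 -0.1391 0 0 0 0 1;0 0 0 0 0 0 1;0 0 0 0 0 0 1"}}

```text
time_s: 13.65
eef_pos: [0.6302, 0.2576, 0.1588]
ee_rot: [3.141, -0.0, -0.185]
wrist_force: [0.1, -0.1, -1.5]
opening: 0.318
grasp_force: 30.0
```

Run:
```python
from h import *
s=env.state(); print(s['eef_pos'],s['ee_rot'],s['opening'])
im=env.capture('wrist'); cv2.imwrite('pics/w5.png',im)
for l,z in dict(nozzle_fine_mid=.16,cup_holder=.006).items():
    for d in env.landmark_of('wrist',l):
        r,c=d['position']; print(l,round(d['p'],2),int(r),int(c),ray('wrist',r,c,z).round(4))
go(.6305,.2575,.05)
```

```text
[0.63022027 0.25757727 0.15875629] [ 3.14144062e+00 -1.73153143e-04 -1.84894522e-01] 0.3183813237037488
nozzle_fine_mid 0.7 264 311 [0.6265 0.2581 0.16  ]
cup_holder 0.78 184 307 [0.6337 0.2596 0.006 ]
xy total [-0.0016 -0.0055] rows 1 per [-0.0016 -0.0055] z total 0.3626 rot total 0.0
```

View pics/w5.png

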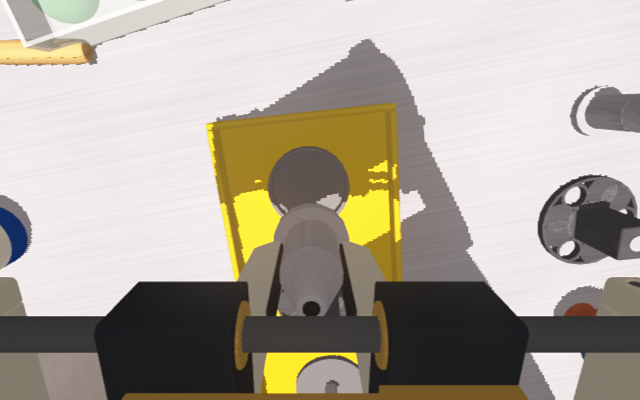

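The dish is at (309,186), straight below the held upright nozzle. Lowering it.

>>> {"method": "step_arm", "body": {"deltas": "0.005 -0.003 0.12 0 0 0 1;0 0 0.12 0 0 0 1;0 0 0.12 0 0 0 1;0 0 0.025 0 0 0 1;0 0 0.02 0 0 0 1;0 0 0.01 0 0 0 1;0 0 0 0 0 0 1;0 0 0 0 0 0 1"}}

```text
time_s: 14.6
eef_pos: [0.6327, 0.2577, 0.0356]
ee_rot: [-3.141, -0.002, -0.187]
wrist_force: [0.3, 0.9, -2.4]
opening: 0.315
grasp_force: 30.0
```

>>> {"method": "step_arm", "body": {"deltas": "0 0 0.007 0 0 0 1;0 0 0.003 0 0 0 1;0 0 0 0 0 0 1;0 0 0 0 0 0 1"}}

```text
time_s: 15.0
eef_pos: [0.6328, 0.2579, 0.033]
ee_rot: [-3.14, -0.002, -0.186]
wrist_force: [-4.7, -2.4, 10.1]
opening: 0.312
grasp_force: 30.0
```

>>> {"method": "step_arm", "body": {"deltas": "0 0 0 0 0 0 0.4;0 0 0 0 0 0 0.4;0 0 0 0 0 0 0.4;0 0 0 0 0 0 0.4;0 0 -0.03 0 0 0 0.2;0 0 -0.13 0 0 0 0.2;0 0 -0.15 0 0 0 0.2;0 0 -0.15 0 0 0 0.2;0 0 0 0 0 0 0.2"}}

```text
time_s: 15.9
eef_pos: [0.6341, 0.2583, 0.1774]
ee_rot: [-3.136, -0.009, -0.186]
wrist_force: [0.9, 0.5, -0.4]
opening: 0.8
grasp_force: 0.0
```

Run:
```python
from h import *
s=env.state(); print(s['eef_pos'])
im=env.capture('wrist'); cv2.imwrite('pics/w6.png',im)
for l,z in dict(nozzle_fine_mid=.047).items():
    for d in env.landmark_of('wrist',l):
        r,c=d['position']; print(l,round(d['p'],2),int(r),int(c),ray('wrist',r,c,z).round(4))
    print([(d['p'],d['rect']) for d in env.masks_of('wrist',l)])
go(.546,-.261,.18)
```

```text
[0.63407096 0.25825452 0.17740557]
nozzle_fine_mid 0.7 194 311 [0.6331 0.2583 0.047 ]
[(0.95, [290.3, 160.3, 337.5, 214.2])]
xy total [0.0388 1.7513] rows 12 per [0.0032 0.1459] z total -0.0369 rot total 0.0
```

>>> {"method": "step_arm", "body": {"deltas": "0.0032 0.1459 0 0 0 0 0.2;0.0032 0.1459 0 0 0 0 0.2;0.0032 0.1459 0 0 0 0 0.2;0.0032 0.1459 0 0 0 0 0.2;0.0032 0.1459 0 0 0 0 0.2;0.0032 0.1459 0 0 0 0 0.2;0.0032 0.1459 0 0 0 0 0.2;0.0032 0.1459 0 0 0 0 0.2;0.0032 0.1459 0 0 0 0 0.2;0.0032 0.1459 0 0 0 0 0.2"}}

```text
time_s: 17.05
eef_pos: [0.5592, -0.1759, 0.1674]
ee_rot: [-3.141, 0.002, -0.187]
wrist_force: [0.4, 0.6, 0.5]
opening: 0.8
grasp_force: 0.0
```

>>> {"method": "step_arm", "body": {"deltas": "0.0032 0.1459 0 0 0 0 0.2;0.0032 0.1459 0 0 0 0 0.2;0 0 0 0 0 0 0.1;0 0 0 0 0 0 0.1"}}

```text
time_s: 17.45
eef_pos: [0.5453, -0.2612, 0.1674]
ee_rot: [-3.141, 0.002, -0.188]
wrist_force: [0.3, 0.4, -0.9]
opening: 0.889
grasp_force: 0.0
```

Run:
```python
from h import *
s=env.state(); print(s['eef_pos'],s['ee_rot'])
im=env.capture('wrist'); cv2.imwrite('pics/w7.png',im)
for l,z in dict(collar_large_mid=.014,collar_small_mid=.014).items():
    for d in env.landmark_of('wrist',l):
        r,c=d['position']; print(l,round(d['p'],2),int(r),int(c),ray('wrist',r,c,z).round(4))
    print([(round(d['p'],2),d['rect']) for d in env.masks_of('wrist',l)])
```

```text
[ 0.54530237 -0.26120376  0.16739875] [-3.14067031e+00  2.34074061e-03 -1.88279273e-01]
collar_large_mid 0.57 183 313 [ 0.5486 -0.2617  0.014 ]
[(0.57, [280.2, 155.9, 345.0, 217.7])]
collar_small_mid 0.79 389 193 [ 0.3333 -0.0797  0.014 ]
collar_small_mid 0.68 206 185 [ 0.5493 -0.1343  0.014 ]
[(0.82, [155.3, 183.5, 213.9, 234.6]), (0.56, [179.3, 366.4, 215.5, 400.0])]
```

View pics/w7.png

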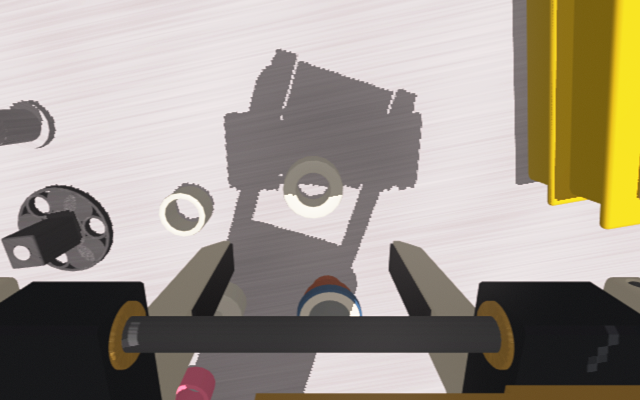

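Large collar (wide bore) at (313,187), centred under the tool. The small white one is at (184,213) and the pink ring at (195,385). Grasping the large one.

>>> {"method": "step_arm", "body": {"deltas": "0.006 0 0.132 0 0 0 0.1;0 0 0.132 0 0 0 0.1;0 0 0.132 0 0 0 0.1;0 0 0.132 0 0 0 0.1;0 0 0.005 0 0 0 0.1;0 0 0 0 0 0 1;0 0 0 0 0 0 1;0 0 0 0 0 0 1;0 0 0 0 0 0 1;0 0 0 0 0 0 1", "force": 20}}

```text
time_s: 18.7
eef_pos: [0.5484, -0.2615, 0.0107]
ee_rot: [3.141, -0.002, -0.187]
wrist_force: [-1.1, 0.1, 8.7]
opening: 0.58
grasp_force: 20.0
```

Run:
```python
from h import *
go(.398,.278,.16)
```

```text
xy total [-0.8252 -1.6738] rows 13 per [-0.0635 -0.1288] z total -0.5006 rot total 0.0
```

>>> {"method": "step_arm", "body": {"deltas": "0 0 0 0 0 0 0.3;0 0 0 0 0 0 0.3;0 0 0.009 0 0 0 0.3;0 0 0.009 0 0 0 0.3;0 0 0 0 0 0 0.3;0 0 0 0 0 0 1;0 0 0 0 0 0 1;0 0 0 0 0 0 1;0 0 0 0 0 0 1"}}

```text
time_s: 19.6
eef_pos: [0.5478, -0.2611, 0.0037]
ee_rot: [-3.142, 0.0, -0.187]
wrist_force: [-1.1, -0.2, -1.4]
opening: 0.587
grasp_force: 20.0
```

>>> {"method": "step_arm", "body": {"deltas": "0 0 -0.13 0 0 0 1;0 0 -0.13 0 0 0 1;0 0 -0.13 0 0 0 1;0 0 -0.13 0 0 0 1;-0.0635 -0.1288 0 0 0 0 1;-0.0635 -0.1288 0 0 0 0 1;-0.0635 -0.1288 0 0 0 0 1;-0.0635 -0.1288 0 0 0 0 1;-0.0635 -0.1288 0 0 0 0 1;-0.0635 -0.1288 0 0 0 0 1"}}

```text
time_s: 20.6
eef_pos: [0.4777, -0.0107, 0.1598]
ee_rot: [-3.142, -0.0, -0.187]
wrist_force: [0.6, 0.1, -0.6]
opening: 0.591
grasp_force: 20.0
```

>>> {"method": "step_arm", "body": {"deltas": "-0.0635 -0.1288 0 0 0 0 1;-0.0635 -0.1288 0 0 0 0 1;-0.0635 -0.1288 0 0 0 0 1;-0.0635 -0.1288 0 0 0 0 1;-0.0635 -0.1288 0 0 0 0 1;-0.0635 -0.1288 0 0 0 0 1;-0.0635 -0.1288 0 0 0 0 1;0 0 0 0 0 0 1;0 0 0 0 0 0 1"}}

```text
time_s: 21.5
eef_pos: [0.3971, 0.279, 0.1596]
ee_rot: [3.141, 0.0, -0.184]
wrist_force: [0.3, -0.7, -1.4]
opening: 0.589
grasp_force: 20.0
```

Run:
```python
from h import *
s=env.state(); print(s['eef_pos'],s['ee_rot'],s['opening'])
im=env.capture('wrist'); cv2.imwrite('pics/w8.png',im)
for l,z in dict(post_holder=.006,collar_large_mid=.166).items():
    for d in env.landmark_of('wrist',l):
        r,c=d['position']; print(l,round(d['p'],2),int(r),int(c),ray('wrist',r,c,z).round(4))
go(.3965,.278,.08)
```

```text
[0.3971399  0.27898359 0.15962132] [ 3.14122619e+00  1.49257289e-04 -1.84286973e-01] 0.5886632683816961
post_holder 0.62 190 310 [0.3943 0.28   0.006 ]
xy total [-0.0049 -0.0006] rows 1 per [-0.0049 -0.0006] z total 0.2658 rot total 0.0
```

View pics/w8.png

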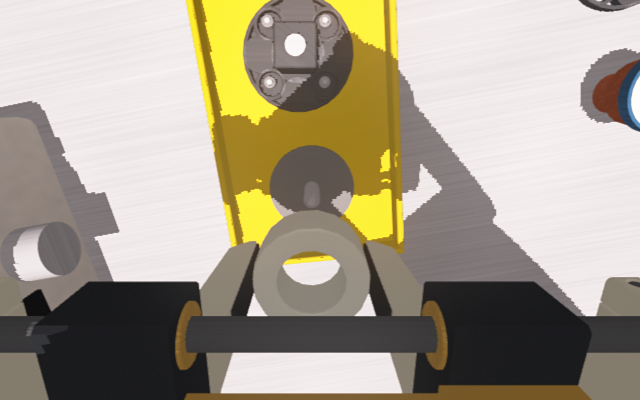

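The collar hangs directly over the post at (312,190), and the hub sits with its holes round all four studs (295,45). Lowering.

>>> {"method": "step_arm", "body": {"deltas": "-0.004 0 0.11 0 0 0 1;0 0 0.11 0 0 0 1;0 0 0.1 0 0 0 1;0 0 0.07 0 0 0 1;0 0 0.05 0 0 0 1;0 0 0.025 0 0 0 1;0 0 0.01 0 0 0 1;0 0 0 0 0 0 1;0 0 0 0 0 0 1"}}

```text
time_s: 22.55
eef_pos: [0.3969, 0.2789, 0.0182]
ee_rot: [-3.141, -0.001, -0.187]
wrist_force: [0.1, -0.5, -0.2]
opening: 0.586
grasp_force: 20.0
```

>>> {"method": "step_arm", "body": {"deltas": "0 0 0.007 0 0 0 1;0 0 0 0 0 0 1;0 0 0 0 0 0 0.2;0 0 0 0 0 0 0.2;0 0 0 0 0 0 0.2;0 0 0 0 0 0 0.2;0 0 -0.03 0 0 0 0.2;0 0 -0.15 0 0 0 0.2;0 0 -0.15 0 0 0 0.2;0 0 -0.15 0 0 0 0.2"}}

```text
time_s: 23.55
eef_pos: [0.3961, 0.2784, 0.1616]
ee_rot: [-3.141, -0.0, -0.187]
wrist_force: [-0.4, 0.7, -0.3]
opening: 0.801
grasp_force: 0.0
```

Run:
```python
from h import *
s=env.state(); print(s['eef_pos'],s['ee_rot'])
im=env.capture('wrist'); cv2.imwrite('pics/w9.png',im)
for d in env.landmark_of('wrist','collar_large_mid'):
    r,c=d['position']; print(round(d['p'],2),int(r),int(c),ray('wrist',r,c,.026).round(4))
go(.5465,-.1365,.165)
```

```text
[0.39606045 0.27843309 0.16155583] [-3.14144953e+00 -1.51743534e-04 -1.86526706e-01]
0.92 195 308 [0.3943 0.2854 0.026 ]
xy total [0.7432 1.2718] rows 10 per [0.0743 0.1272] z total 0.0013 rot total 0.0
```

>>> {"method": "step_arm", "body": {"deltas": "0.0743 0.1272 0 0 0 0 0.2;0.0743 0.1272 0 0 0 0 0.2;0.0743 0.1272 0 0 0 0 0.2;0.0743 0.1272 0 0 0 0 0.2;0.0743 0.1272 0 0 0 0 0.2;0.0743 0.1272 0 0 0 0 0.2;0.0743 0.1272 0 0 0 0 0.2;0.0743 0.1272 0 0 0 0 0.2;0.0743 0.1272 0 0 0 0 0.2;0.0743 0.1272 0 0 0 0 0.2"}}

```text
time_s: 24.65
eef_pos: [0.5449, -0.1396, 0.1594]
ee_rot: [-3.142, -0.0, -0.187]
wrist_force: [0.1, -0.4, -0.3]
opening: 0.798
grasp_force: 0.0
```

>>> {"method": "step_arm", "body": {"deltas": "0 0 0 0 0 0 0.3;0 0 0 0 0 0 0.3"}}

```text
time_s: 24.85
eef_pos: [0.5445, -0.1383, 0.1589]
ee_rot: [-3.141, 0.001, -0.188]
wrist_force: [-0.6, 1.6, -0.8]
opening: 0.713
grasp_force: 0.0
```

Run:
```python
from h import *
s=env.state(); print(s['eef_pos'],s['ee_rot'])
im=env.capture('wrist'); cv2.imwrite('pics/w10.png',im)
for d in env.landmark_of('wrist','collar_small_mid'):
    r,c=d['position']; print(round(d['p'],2),int(r),int(c),ray('wrist',r,c,.014).round(4))
print([(round(d['p'],2),d['rect']) for d in env.masks_of('wrist','collar_small_mid')])
```

```text
[ 0.54453018 -0.13826285  0.15891965] [-3.14137061e+00  7.91059788e-04 -1.88107445e-01]
0.94 379 299 [ 0.3317 -0.0827  0.014 ]
0.7 187 308 [ 0.5457 -0.1334  0.014 ]
[(0.83, [277.1, 355.2, 317.0, 395.4]), (0.72, [285.1, 162.1, 333.3, 216.5]), (0.15, [85.2, 73.6, 173.5, 124.1])]
```

View pics/w10.png

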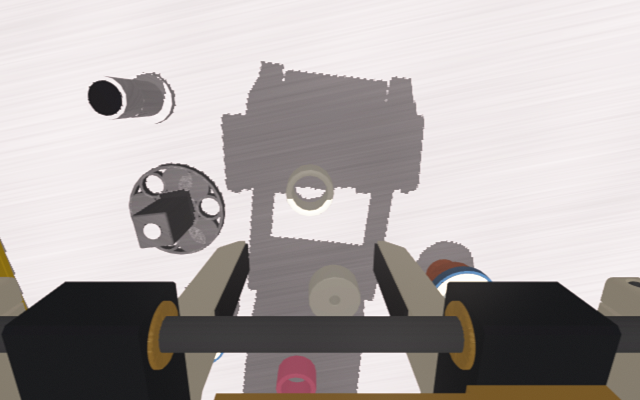

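The small white collar is at (310,190) with an open bore, centred under the tool. The narrow-bored one is behind at (335,292) and the pink ring at (297,375). Grasping.

>>> {"method": "step_arm", "body": {"deltas": "0 -0.004 0.127 0 0 0 0.3;0 0 0.127 0 0 0 0.3;0 0 0.127 0 0 0 0.3;0 0 0.127 0 0 0 0.3;0 0 0.006 0 0 0 0.3;0 0 0 0 0 0 0.3", "force": 20}}

```text
time_s: 25.6
eef_pos: [0.5446, -0.1354, 0.0047]
ee_rot: [-3.141, 0.001, -0.185]
wrist_force: [-0.6, 0.2, 0.0]
opening: 0.7
grasp_force: 0.0
```

>>> {"method": "step_arm", "body": {"deltas": "0 0 0 0 0 0 1;0 0 0 0 0 0 1;0 0 0 0 0 0 1;0 0 0 0 0 0 1;0 0 0 0 0 0 1"}}

```text
time_s: 26.1
eef_pos: [0.5451, -0.1365, 0.0056]
ee_rot: [-3.141, -0.001, -0.187]
wrist_force: [-0.6, 2.2, 6.0]
opening: 0.464
grasp_force: 20.0
```

Run:
```python
from h import *
go(.396,.2785,.165)
```

```text
xy total [-0.7448 -1.2671] rows 10 per [-0.0745 -0.1267] z total -0.5317 rot total 0.0
```

>>> {"method": "step_arm", "body": {"deltas": "0 0 -0.133 0 0 0 1;0 0 -0.133 0 0 0 1;0 0 -0.133 0 0 0 1;0 0 -0.133 0 0 0 1;-0.0745 -0.1267 0 0 0 0 1;-0.0745 -0.1267 0 0 0 0 1;-0.0745 -0.1267 0 0 0 0 1;-0.0745 -0.1267 0 0 0 0 1;-0.0745 -0.1267 0 0 0 0 1;-0.0745 -0.1267 0 0 0 0 1"}}

```text
time_s: 27.1
eef_pos: [0.4545, 0.1138, 0.1647]
ee_rot: [-3.141, -0.0, -0.187]
wrist_force: [1.4, -0.2, -0.5]
opening: 0.465
grasp_force: 20.0
```

>>> {"method": "step_arm", "body": {"deltas": "-0.0745 -0.1267 0 0 0 0 1;-0.0745 -0.1267 0 0 0 0 1;-0.0745 -0.1267 0 0 0 0 1;-0.0745 -0.1267 0 0 0 0 1;0 0 0 0 0 0 1;0 0 0 0 0 0 1"}}

```text
time_s: 27.7
eef_pos: [0.3953, 0.279, 0.1644]
ee_rot: [3.141, 0.0, -0.184]
wrist_force: [-0.1, -0.9, -0.4]
opening: 0.464
grasp_force: 20.0
```

Run:
```python
from h import *
s=env.state(); print(s['eef_pos'],s['ee_rot'],s['opening'])
im=env.capture('wrist'); cv2.imwrite('pics/w11.png',im)
for d in env.landmark_of('wrist','collar_large_mid'):
    r,c=d['position']; print(round(d['p'],2),int(r),int(c),ray('wrist',r,c,.026).round(4))
```

```text
[0.39532227 0.27896978 0.16437736] [ 3.14116673e+00  1.62901660e-04 -1.84327607e-01] 0.46418749639015955
0.97 193 309 [0.3938 0.2812 0.026 ]
```

View pics/w11.png

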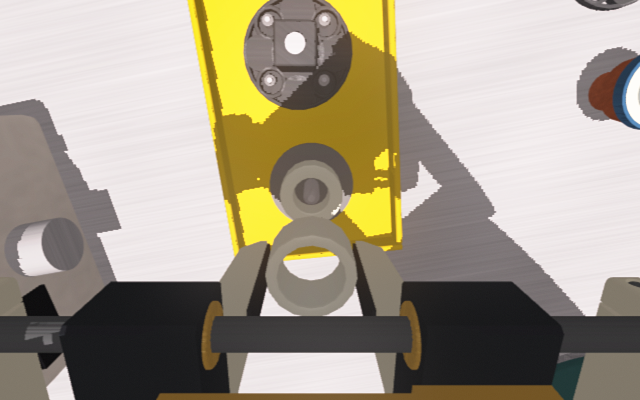

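The large collar is centred round the post at (311,192), with the small collar straight above it. Lowering.

>>> {"method": "step_arm", "body": {"deltas": "0 0 0.1 0 0 0 1;0 0 0.1 0 0 0 1;0 0 0.08 0 0 0 1;0 0 0.06 0 0 0 1;0 0 0.03 0 0 0 1;0 0 0.015 0 0 0 1;0 0 0 0 0 0 1;0 0 0 0 0 0 1"}}

```text
time_s: 28.6
eef_pos: [0.3963, 0.2785, 0.05]
ee_rot: [-3.141, -0.001, -0.187]
wrist_force: [-0.0, 1.0, -0.3]
opening: 0.467
grasp_force: 20.0
```

>>> {"method": "step_arm", "body": {"deltas": "0 0 0.01 0 0 0 1;0 0 0.006 0 0 0 1;0 0 0 0 0 0 1;0 0 0 0 0 0 1"}}

```text
time_s: 29.0
eef_pos: [0.3961, 0.2787, 0.0455]
ee_rot: [-3.141, -0.001, -0.186]
wrist_force: [-3.0, -3.3, 11.7]
opening: 0.467
grasp_force: 20.0
```

Contact at the expected height. Releasing and retreating.

>>> {"method": "step_arm", "body": {"deltas": "0 0 0 0 0 0 0.35;0 0 0 0 0 0 0.35;0 0 0 0 0 0 0.35;0 0 0 0 0 0 0.35;0 0 -0.03 0 0 0 0.35;0 0 -0.12 0 0 0 0.35;0 0 -0.15 0 0 0 0.35;0 0 -0.15 0 0 0 0.35;0 0.1 -0.1 0 0 0 0.35;0 0.12 0 0 0 0 0.35"}}

```text
time_s: 30.0
eef_pos: [0.3842, 0.2139, 0.2143]
ee_rot: [-3.138, -0.005, -0.185]
wrist_force: [1.4, -0.4, -0.9]
opening: 0.649
grasp_force: 0.0
```

>>> {"method": "step_arm", "body": {"deltas": "0 0.16 0 0 0 0 0.35;0 0.16 0 0 0 0 0.35;0 0.16 0 0 0 0 0.35;0 0.16 0 0 0 0 0.35;0 0 0 0 0 0 0.35;0 0 0 0 0 0 0.35"}}

```text
time_s: 30.6
eef_pos: [0.3479, 0.0241, 0.21]
ee_rot: [-3.141, -0.001, -0.19]
wrist_force: [-0.4, 0.1, 0.1]
opening: 0.649
grasp_force: 0.0
```

Run:
```python
from h import *
s=env.state(); print(s['eef_pos'])
a=env.capture('top'); b=env.capture('scene')
for l,z in dict(hub4_mid=.042,nozzle_fine_mid=.047,collar_large_mid=.026,collar_small_mid=.054).items():
    for d in env.landmark_of('top',l):
        r,c=d['position']; print(l,round(d['p'],2),int(r),int(c),ray('top',r,c,z).round(4))
p=cv2.resize(a[90:290,150:350],(400,400),interpolation=cv2.INTER_CUBIC); q=cv2.resize(b[130:280,360:510],(400,400),interpolation=cv2.INTER_CUBIC)
cv2.imwrite('pics/fin.png',np.hstack([p,q]))
```

```text
[0.3478787  0.02408768 0.20999631]
hub4_mid 0.79 184 208 [0.5101 0.2644 0.042 ]
nozzle_fine_mid 0.86 128 213 [0.6342 0.26   0.047 ]
nozzle_fine_mid 0.26 241 201 [0.3887 0.269  0.047 ]
collar_large_mid 0.55 241 201 [0.3886 0.2761 0.026 ]
collar_small_mid 0.73 236 195 [0.397  0.2803 0.054 ]
```

View pics/fin.png

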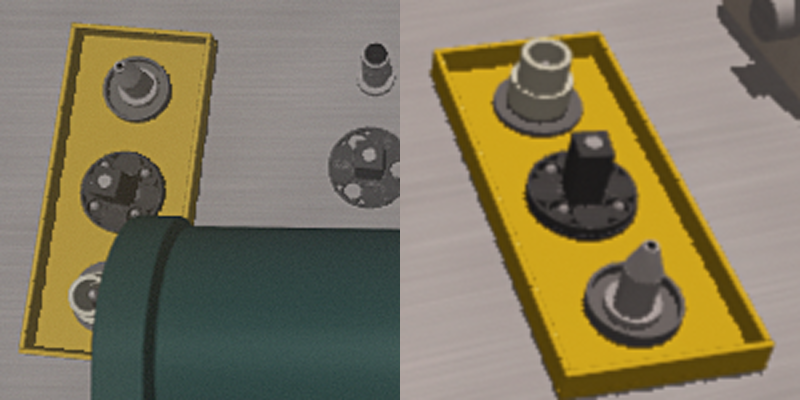

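The scene crop (right half) shows all four parts upright and seated. Both collars are stacked on the post (545,90), the hub is on the studs (582,190) and the nozzle is in the dish (635,300). Handing in.

```bash
python3 -c "
from rig import env
print(env.hand_in())"
```

```text
the job is handed in; nothing more can be done
None
```

The caddy is loaded and the job handed in at about 31 s. The four-hole hub is on the studs, the fine nozzle is upright in the dish, and the small collar sits on the large one on the post. I gripped none of the look-alikes, and the judge's result was not shown.

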